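Stand the governor flyweights back in

TASK

The springs are off the governor head, so its two flyweights have flopped outwards. Gently push each flyweight up and over with the fingertips until it rests back in against the stop collar on the shaft, so that both stand ready for their springs. Push only: do not pinch the flyweights, do not shift, tip or lift the stand, and leave the encoder disc, the switch cam and the two loose springs where they lie.

Things in the scene. Friction and masses are not known exactly. Their poses are not given: they have to be found in the camera images.
- stand: Loose bench stand, 3.4 kg plus flyweights: grey base plate 170 (x) by 150 (y) by 15 mm; origin at the centre of its underside, z up. A spring clip bracket on its +x side, up to 115 mm high, holds a polished 16 mm governor shaft vertical over the origin. Not fastened: about 14 N sideways at flyweight height begins to tip it.
- shaft_top (a point): Centre of the top end of the shaft, 225 mm above the shelf, on the shaft's axis. Just below it the shaft carries the stop collar, 22 mm in diameter, 205 to 217 mm above the shelf. Lower down it carries a dark cross-arm, 116 mm long along the stand's y, 30 mm wide, its top 145 mm above the shelf, with a flyweight hinged near each end.
- pin_a (a point): Middle of flyweight_a's hinge pin, which lies along the stand's x; 32 mm from the shaft's axis on the stand's +y side, 155 mm above the shelf. Farther out on the cross-arm, 49 mm from the shaft's axis, an 8 mm stop screw stands up to 166 mm above the shelf: the fallen flyweight rests on it.
- pin_b (a point): The same for flyweight_b, on the stand's -y side.
- flyweight_a (a joint): Hinge of the flyweight on the stand's +y side, rad. 0 = home, leaning 10 degrees inwards against the stop collar; grows outwards; 0.87 = fallen, 40 degrees outwards from vertical, on its stop screw. It swings freely and balances upright at about 0.17: let go below, it falls home; above, out again. 0.27 kg; 1 to 4 N raises it, but finger pads may bind on its edge in a level push: rise with it.
- flyweight_b (a joint): The same for the equal flyweight on the stand's -y side.
- flyweight_a_edge (a point): Middle of the top outer edge of flyweight_a, a steel block 36 mm wide (stand's x; 56 over its side spring pins), 18 thick, from 24 to 70 mm from the pin, on a 16 by 10 mm arm. The edge is 70 mm from the pin along the block, 9 mm outwards. Fallen, it is the weight's outermost point, 84 mm from the shaft's axis, 203 mm high; home, 29 mm from the axis, 225 mm high.
- flyweight_b_edge (a point): The same point of flyweight_b, an equal part.
- encoder_disc: Loose blue anodised disc, 84 mm in diameter, 4 mm thick, with an aluminium hub 28 mm across and 14 mm high, lying flat on the shelf near the stand; origin at the centre of its underside. To be left alone.
- switch_cam: Loose grey polymer cam with one lobe, about 52 by 44 mm, hub 20 mm high, lying flat near the stand; origin at the middle of its hub's underside. To be left alone.
- spring_a: Loose zinc-plated flyweight spring with end loops, 12 mm in diameter, 62 mm long along its x, lying on the shelf near the stand; origin at the middle of its underside. To be left alone.
- spring_b: The other, equal spring. To be left alone.
Not all that is in view belongs to the job. There is more than one size of the stand; the job needs the largest.

How it is judged:
By the outcome, as a careful person would: the job done as asked, in the order asked, and still so for the second after the job is handed in, with the robot touching nothing.
It also fails if it takes over 48 s, if anything falls off the work surface, if the arm or the gripper's body presses on something with over 40 N, if the wrist force passes 120 N, or if a joint passes its speed limit or range.

ROBOT

A 6-joint arm with a two-finger parallel gripper is mounted at the origin on the work surface. World frame = base frame: x ahead of the robot, y to its left, z up, the work surface at z = 0. Lengths are in m, angles in rad, forces in N, time in s.
With the tool pointing down it reaches from about 0.275 to 0.825 m from the base axis. Payload 4.9 kg.
Tool frame: the origin (TCP) lies midway between the tips of the shut fingers; the grasp point (between the pads) lies 19 mm behind it (grip_point_offset is the distance from the TCP to the grasp point, in m); z points along the fingers, y is the line along which they close (so a half turn about z gives the same grasp; the last joint's range is limited). The gripper opens to 85 mm and grips with 20 to 120 N. Pads are 22 mm wide; open, the fingers measure 114 mm over their backs; the gripper's body (76 mm by 85 mm) begins 54 mm behind the grasp point. The pads swing forward as they close: fully open they stand 13 mm farther back than shut.
Start: joints at [-1.422, 0.326, -0.193, 1.052, 0, 1.437], TCP at [0.153, -0.528, 0.231] pointing down, gripper open.
Joint ranges: [-2.65, 2.65], [-0.97, 1.79], [-1.3, 1.35], [-1.93, 2.1], [-1.47, 1.37], [-3.14, 3.14]. Speed limits (rad/s): [2.57, 2.57, 3.14, 3.14, 3.14, 3.14].

INTERFACE

Orientations are given as a rotation vector (axis times angle).
In Python, from cell import * gives the robot as it stands. Calls block until the motion is done:
- movep(position, orientation): joint-space move of the TCP to a pose.
- move_l(position, velocity=0.15, rot=None, until_force=None): straight line of the TCP; rot=None keeps the orientation; velocity is the mean speed in m/s. With until_force (N) it stops when the force on the tool has changed by that much, and returns True; else False.
- set_joints(angles): joint-space move.
- let_go() and grab(newtons=None): open the fingers fully, or close them until they stop; newtons is the grip in N (None keeps the last).
- sleep(seconds).
- ik(position, orientation): joint angles nearest the present ones, or None.
- get_state(): the state.
- grab_frame(name): name is "scene" or "side" or "wrist"; returns a dict with "img" (480x640x3 uint8, red, green, blue), "fx", "fy", "cx", "cy" (pixels), "k1" (the pictures are not rectified: a ray, as slopes to the right and down, at radius r is drawn at 1 + k1 r^2 times it, then the intrinsics apply), "cam_to_world" (4x4, takes a point from camera to world coordinates); the wrist camera has in their place "T_tool_cam" (4x4, takes a point from camera to tool coordinates, whose origin is the TCP and whose axes are the flange's). Camera axes: x right, y down, z forward; pixel columns grow to the right and rows downward; lengths in m; the calibration is good to about 2 mm. A picture is of the moment at which its call begins: read the wrist's pose just before it. There is no depth.
A pose or a line that the arm cannot do raises MotionError and nothing moves.
- sign_off(): hands the job in; it is judged then, once.
Trained networks look in the newest picture that a camera, given by its name, has taken for a name from the list of things; names that differ only in an ending like _2 or _b are one class to them, and where a whole thing is asked for, a point or a joint stands for the part that bears it (a point fixed in the world has none). Each returns a list of dicts, best first, with "score" (0 to 1); they miss things now and then, are a little off and sometimes report something else, mostly with a low value. They report only what shows in the picture. A call takes as long as a camera call. They do not tell look-alikes from the thing itself.
- spot_in(camera, name): "centre" ([column, row] in pixels, amid what is visible of it).
- silhouettes(camera, name): "mask" (480x640 bool, what is visible of it) and "centre" ([column, row] in pixels, amid what is visible of it).
- tip_of(camera, name): "centre" ([column, row] in pixels: a listed point, or the origin of a listed thing).
The state is a dict: "clock": time; "q": joint angles; "joint_velocities": joint speeds; "tau": joint torques, N m; "position": TCP position; "eef_rot": TCP orientation; "contact_force": force on the tool from outside, world axes, zero at the start; "wrist_torque": the same for the moment, N m; "finger_gap": opening from 0.0 (shut) to 1.0 (fully open); "grasp_force": force on a finger pad.
Only numpy, scipy, OpenCV 4.12 (cv2) and the standard library are available. Lean on these libraries where they do the work, as an engineer would, in place of code of your own. Each camera call takes 0.05 s, during which the arm holds its last target. There are 200 camera calls.

## Working session

There is one attempt and no reset: what is moved stays moved. The work goes in short steps, each a Python script; the robot and the scene stay as the last script left them, time stands still between calls to the robot, and variables do not carry over. Pictures are saved under pics/ and viewed, at most 10 in all, crops included, and the job is handed in when it is done.

```bash
mkdir -p pics; ls; cat > h.py <<'E'
from cell import *
import numpy as np, cv2
def shot(n,save=None):
    s=get_state(); f=grab_frame(n)
    if save: cv2.imwrite('pics/'+save,f['img'][:,:,::-1])
    if n=='wrist':
        from scipy.spatial.transform import Rotation as R
        T=np.eye(4);T[:3,:3]=R.from_rotvec(s['eef_rot']).as_matrix();T[:3,3]=s['position']
        M=T@np.array(f['T_tool_cam'])
    else: M=np.array(f['cam_to_world'])
    f['M']=M; return f
def ray(f,p):
    K=np.array([[f['fx'],0,f['cx']],[0,f['fy'],f['cy']],[0,0,1.]])
    u=cv2.undistortPoints(np.array([[p]],float),K,np.array([f['k1'],0,0,0.]))[0,0]
    d=f['M'][:3,:3]@np.r_[u,1]; return f['M'][:3,3],d/np.linalg.norm(d)
def tri(rs):
    A=sum(np.eye(3)-np.outer(d,d) for o,d in rs); b=sum((np.eye(3)-np.outer(d,d))@o for o,d in rs)
    x=np.linalg.solve(A,b); return x,[np.linalg.norm((np.eye(3)-np.outer(d,d))@(x-o)) for o,d in rs]
def atz(r,z): o,d=r; return o+d*(z-o[2])/d[2]
def proj(f,X):
    c=np.linalg.inv(f['M'])@np.r_[X,1]; s=c[:2]/c[2]; s=s*(1+f['k1']*(s@s))
    return np.array([f['fx']*s[0]+f['cx'],f['fy']*s[1]+f['cy']])
E
python3 - <<'E'
from h import *
for n in ['scene','side']:
    f=shot(n,n+'0.png'); print(n,f['M'][:3,3].round(3))
    for k in ['stand','shaft_top','pin_a','pin_b','flyweight_a_edge','flyweight_b_edge','encoder_disc','switch_cam','spring_a']:
        print(k,[(np.round(d['centre']).tolist(),round(d['score'],2)) for d in tip_of(n,k)][:5])
print(get_state())
E
```

```text
pics
scene [1.359 0.229 0.714]
stand [([303.0, 401.0], 0.97), ([417.0, 252.0], 0.74), ([308.0, 300.0], 0.68)]
shaft_top [([301.0, 318.0], 0.7), ([309.0, 192.0], 0.59), ([426.0, 178.0], 0.58), ([320.0, 252.0], 0.47)]
pin_a [([436.0, 199.0], 0.95), ([298.0, 333.0], 0.8), ([289.0, 223.0], 0.65), ([416.0, 206.0], 0.62), ([326.0, 230.0], 0.57)]
pin_b [([436.0, 199.0], 0.95), ([298.0, 333.0], 0.8), ([289.0, 223.0], 0.65), ([416.0, 206.0], 0.62), ([326.0, 230.0], 0.57)]
flyweight_a_edge [([354.0, 216.0], 0.81), ([300.0, 306.0], 0.76), ([420.0, 179.0], 0.57)]
flyweight_b_edge [([266.0, 194.0], 0.84), ([309.0, 326.0], 0.67), ([440.0, 179.0], 0.49)]
encoder_disc [([403.0, 332.0], 0.73), ([291.0, 223.0], 0.2)]
switch_cam [([236.0, 272.0], 0.69)]
spring_a [([355.0, 262.0], 0.67), ([322.0, 251.0], 0.6)]
side [ 0.312 -0.545  0.713]
stand [([398.0, 242.0], 0.9), ([201.0, 262.0], 0.9), ([314.0, 289.0], 0.79)]
shaft_top [([314.0, 204.0], 0.97), ([408.0, 181.0], 0.94), ([184.0, 197.0], 0.73)]
pin_a [([318.0, 246.0], 0.97), ([200.0, 219.0], 0.96), ([306.0, 184.0], 0.72), ([411.0, 196.0], 0.7), ([315.0,
[... 515 characters left out ...]
 'q': array([-1.42219666e+00,  3.26186486e-01, -1.92579668e-01,  1.05201024e+00,
       -1.81262986e-06,  1.43656732e+00]), 'joint_velocities': array([-6.50751544e-04,  5.92001448e-04,  6.23030200e-04,  3.26535730e-04,
       -8.05587698e-05,  5.44019609e-04]), 'tau': array([ 4.96880039e-04, -4.43336928e+01,  2.62760532e+01,  1.04703373e-03,
       -6.03700641e-05, -7.79661264e-06]), 'position': array([ 0.15348902, -0.52817453,  0.23129594]), 'eef_rot': array([ 3.11021241e+00,  4.42784167e-01, -2.62218603e-06]), 'contact_force': array([ 0.53452874, -0.26292945, -0.33910643]), 'wrist_torque': array([-0.01320957, -0.02699044,  0.02578704]), 'grasp_force': 0.0, 'finger_gap': 0.9944680450139979}
```

View pics/scene0.png

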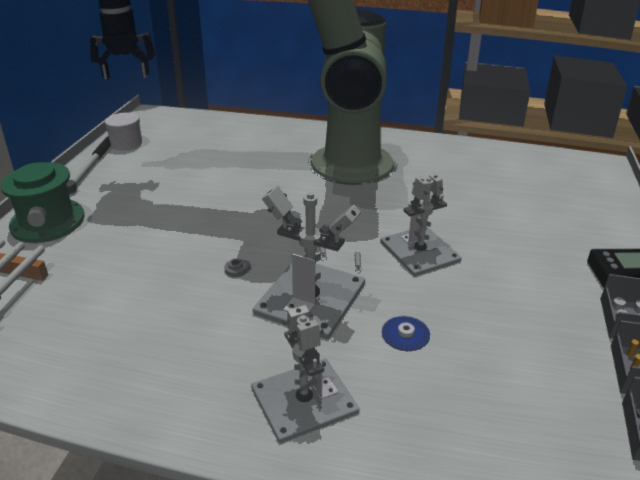

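View pics/side0.png

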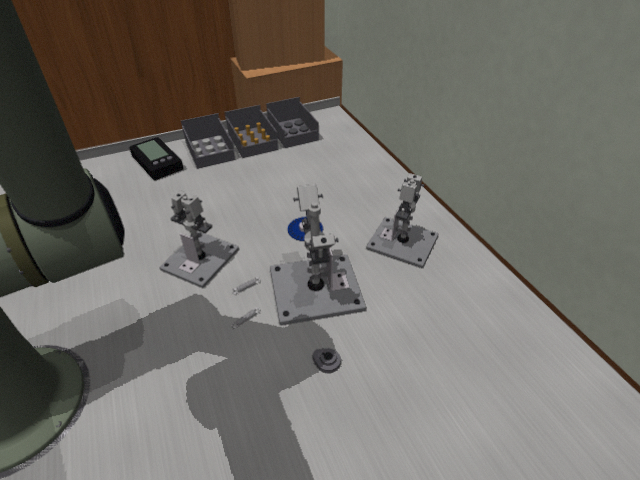

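The target is the middle stand, the largest. In the scene picture its shaft top is at about (309,196), with weights a at (343,222) and b at (278,208). In the side picture its shaft top is at (314,208), with weights a at (309,197) and b at (321,243). The bracket is on the world +x side, so I'll triangulate from these.

```bash
python3 - <<'E'
from h import *
S=shot('scene');D=shot('side')
cv2.imwrite('pics/crop.png',np.hstack([cv2.resize(S['img'][170:340,235:385],None,fx=2.6,fy=2.6,interpolation=3),cv2.resize(D['img'][165:335,250:400],None,fx=2.6,fy=2.6,interpolation=3)])[:,:,::-1])
for n,a,b in [('top',(309,192),(314,204)),('edge_a',(354,216),(303,185)),('edge_b',(266,194),(325,243)),('base',(308,300),(314,289))]:
    x,e=tri([ray(S,a),ray(D,b)]); print(n,x.round(4),np.round(e,4))
for n,f,p,z in [('disc',S,(403,332),0),('cam',S,(236,272),0),('cam',D,(330,362),0),('spr',S,(355,262),.006),('spr',S,(322,251),.006),('spr',D,(244,287),.006),('base',S,(308,300),0),('base',D,(314,289),0),
 ('small1',S,(417,252),0),('small2',S,(303,401),0),
 ('topz',S,(309,192),.225),('topz',D,(314,204),.225)]: print(n,atz(ray(f,p),z).round(3))
E
```

```text
top [0.55   0.0244 0.2253] [0.0002 0.0002]
edge_a [0.5651 0.1056 0.2039] [0.0041 0.0041]
edge_b [ 0.5368 -0.0532  0.2038] [0.0015 0.0015]
base [ 0.5513  0.0259 -0.0017] [0.0047 0.0047]
disc [0.601 0.204 0.   ]
cam [ 0.511 -0.134  0.   ]
cam [ 0.508 -0.138  0.   ]
spr [0.431 0.088 0.006]
spr [0.411 0.016 0.006]
spr [0.418 0.088 0.006]
base [0.558 0.024 0.   ]
base [0.549 0.03  0.   ]
small1 [0.36  0.204 0.   ]
small2 [0.789 0.074 0.   ]
topz [0.55  0.024 0.225]
topz [0.55  0.025 0.225]
```

View pics/crop.png

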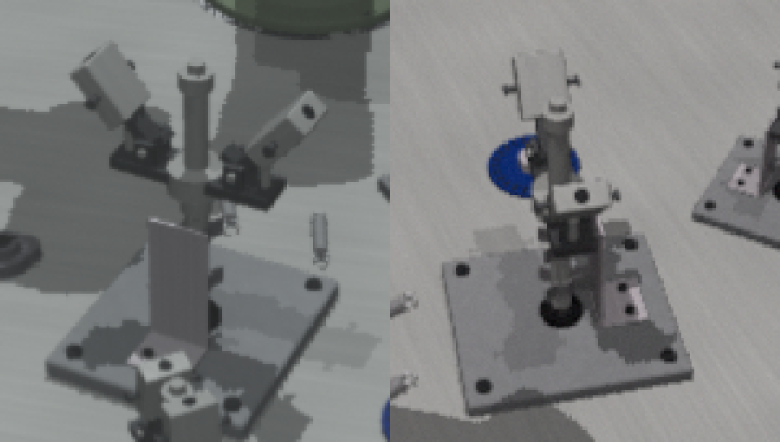

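The shaft top triangulates to 0.2253 m and the edges to 0.204 m. Both match the text, so this is the large stand. I'll take the yaw from the base bolt holes, then plan the pushes.

```bash
cat >> h.py <<'E'
from scipy.spatial.transform import Rotation as R
TOP=np.array([.550,.0244]); 
def frame(yaw):
    return np.array([np.cos(yaw),np.sin(yaw)]),np.array([-np.sin(yaw),np.cos(yaw)])
def rotv(yaw,s):
    ux,_=frame(yaw); y=np.r_[s*ux,0]; z=np.array([0,0,-1.]); return R.from_matrix(np.c_[np.cross(y,z),y,z]).as_rotvec()
E
python3 - <<'E'
from h import *
D=shot('side')
P=[atz(ray(D,(250+(u-390)/2.6,165+v/2.6)),.015)[:2] for u,v in [(483,386),(668,356),(630,245),(462,270)]]
print(np.round(P,4),np.mean(P,0))
for a,b,o in [(0,1,0),(3,2,0),(0,3,90),(1,2,90)]:
    d=P[b]-P[a];print(np.degrees(np.arctan2(d[1],d[0]))-o,np.linalg.norm(d))
yaw=np.radians(-10)
for s in (1,-1):
  for sg in (1,-1):
    q=ik(np.r_[TOP+sg*.115*frame(yaw)[1],.3],rotv(yaw,s)); print(s,sg,None if q is None else np.round(q,2))
E
```

```text
[[ 0.4702 -0.017 ]
 [ 0.6073 -0.047 ]
 [ 0.6326  0.07  ]
 [ 0.496   0.0998]] [0.55152609 0.02645308]
-12.3320053444112 0.14032922211409302
-12.313958885163776 0.13976195378759187
-12.460930626326487 0.11961641287335445
-12.189260422056364 0.11966050225016313
1 1 [0.11 0.36 0.04 1.24 0.   1.86]
1 -1 [-0.3   0.27 -0.1   1.21  0.    1.44]
-1 1 [ 0.11  0.36  0.04  1.24  0.   -1.29]
-1 -1 [-0.3   0.27 -0.1   1.21  0.   -1.7 ]
```

Yaw is -12.3° from four consistent edges, with hole spacing 140 x 120 mm and the centre agreeing with the shaft. I'll push b first.

```bash
cat >> h.py <<'E'
YAW=np.radians(-12.3); RV=rotv(YAW,1); AX=np.array([.5507,.0252])
def pt(sg,out,z): return np.r_[AX+sg*out*frame(YAW)[1],z]
def edge(deg):
    p=np.radians(deg); return .032+.070*np.sin(p)+.009*np.cos(p), .155+.070*np.cos(p)-.009*np.sin(p)
def push(sg):
    grip=.011; low=.014
    move_l(pt(sg,.118,.189),.12)
    log=[]
    for d in [40,32,24,16,8,2,-3,-6,-8.5]:
        o,z=edge(d)
        if d<0: o=edge(d)[0]+low*np.tan(np.radians(-d))
        hit=move_l(pt(sg,o+grip+(.003 if d==40 else 0),z-low),.04,until_force=9 if d>0 else 5)
        s=get_state(); log.append((d,hit,round(s['clock'],1),s['contact_force'].round(1).tolist(),((s['position'][:2]-AX)@frame(YAW)[1]*1e3).round(1),round(s['position'][2]*1e3,1)))
        print(log[-1])
        if hit: return False
    return True
E
python3 - <<'E'
from h import *
grab(20)
q=get_state(); print(q['finger_gap'])
p=q['position']; move_l([p[0],p[1],.31],.25)
movep(pt(-1,.118,.31),RV)
print(get_state()['position'],get_state()['clock'],pt(-1,.118,.31))
print(push(-1))
f=shot('side'); g=shot('scene')
cv2.imwrite('pics/b1.png',np.hstack([cv2.resize(g['img'][130:300,225:385],None,fx=2.4,fy=2.4,interpolation=3),cv2.resize(f['img'][135:305,240:400],None,fx=2.4,fy=2.4,interpolation=3)])[:,:,::-1])
E
```

```text
-0.0008753205381456297
[ 0.52545294 -0.09095232  0.3099426 ] 4.45 [ 0.52556241 -0.09009138  0.31      ]
(40, False, 6.3, [0.1, 1.3, -0.2], np.float64(-97.7), np.float64(188.8))
(32, False, 6.7, [-0.7, -2.5, 1.6], np.float64(-87.9), np.float64(196.0))
(24, False, 7.1, [0.4, -1.4, 0.9], np.float64(-79.1), np.float64(201.3))
(16, False, 7.5, [-0.3, -0.3, 0.5], np.float64(-70.5), np.float64(205.8))
(8, False, 7.9, [-0.4, -0.7, 0.3], np.float64(-61.3), np.float64(209.1))
(2, False, 8.2, [-0.3, 0.9, -0.2], np.float64(-54.1), np.float64(210.7))
(-3, False, 8.5, [0.0, -0.1, 0.4], np.float64(-48.8), np.float64(211.4))
(-6, False, 8.8, [-0.1, -0.8, 0.7], np.float64(-46.0), np.float64(211.6))
(-8.5, False, 9.0, [0.2, -0.0, -0.6], np.float64(-43.5), np.float64(211.6))
True
```

View pics/b1.png

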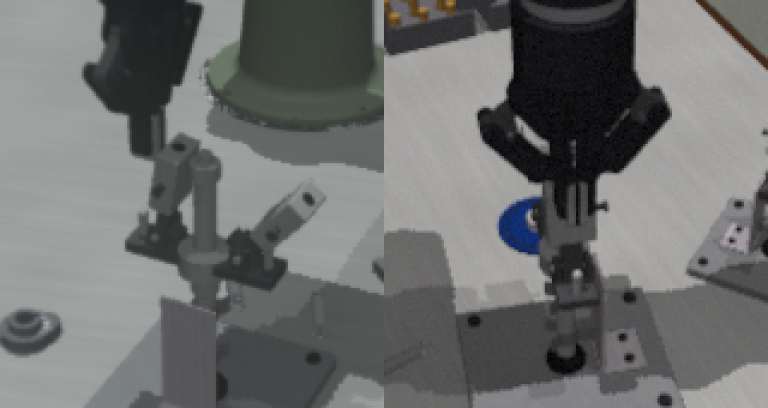

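Weight b now leans inward against the collar: block at (178,170) in the left panel, with the fingertips at (147,140) just outside it. Forces stayed under 3 N. I'll back off and do a.

```bash
python3 - <<'E'
from h import *
move_l(pt(-1,.085,.213),.08); move_l(pt(-1,.11,.33),.2)
move_l(pt(1,.118,.33),.25)
print(push(1))
move_l(pt(1,.085,.213),.08); move_l(pt(1,.12,.33),.2); move_l([.42,.30,.36],.25)
g=shot('scene'); print([(np.round(d['centre']).tolist(),round(d['score'],2)) for k in ['flyweight_a_edge','shaft_top'] for d in tip_of('scene',k)])
f=shot('side'); print([(np.round(d['centre']).tolist(),round(d['score'],2)) for k in ['flyweight_a_edge','shaft_top','stand'] for d in tip_of('side',k)])
for sg in(1,-1):
  o,z=edge(-10);print('expect home edge',sg,proj(g,pt(sg,o,z)).round(),proj(f,pt(sg,o,z)).round())
cv2.imwrite('pics/a1.png',np.hstack([cv2.resize(g['img'][170:340,235:385],None,fx=2.6,fy=2.6,interpolation=3),cv2.resize(f['img'][165:335,250:400],None,fx=2.6,fy=2.6,interpolation=3)])[:,:,::-1])
print(get_state()['clock'])
E
```

```text
(40, False, 13.6, [0.0, -0.4, -0.0], np.float64(97.8), np.float64(188.9))
(32, False, 14.0, [-0.2, 2.8, 1.2], np.float64(88.0), np.float64(196.1))
(24, False, 14.4, [-0.1, 1.0, 0.3], np.float64(79.0), np.float64(201.2))
(16, False, 14.8, [-0.6, 0.4, 0.1], np.float64(70.5), np.float64(205.7))
(8, False, 15.2, [-0.1, -0.1, 0.8], np.float64(61.4), np.float64(209.2))
(2, False, 15.6, [-0.5, -0.2, -1.8], np.float64(54.1), np.float64(210.7))
(-3, False, 15.9, [0.2, -0.1, 0.6], np.float64(48.8), np.float64(211.4))
(-6, False, 16.1, [-0.2, 0.1, 0.4], np.float64(46.0), np.float64(211.5))
(-8.5, False, 16.4, [0.1, 0.3, -0.3], np.float64(43.5), np.float64(211.6))
True
[([298.0, 307.0], 0.95), ([322.0, 197.0], 0.93), ([420.0, 182.0], 0.52), ([430.0, 178.0], 0.91), ([303.0, 318.0], 0.84), ([310.0, 193.0], 0.59), ([356.0, 263.0], 0.31)]
[([408.0, 186.0], 0.84), ([310.0, 193.0], 0.75), ([195.0, 201.0], 0.57), ([181.0, 198.0], 0.61), ([314.0, 204.0], 0.56), ([310.0, 217.0], 0.19), ([402.0, 240.0], 0.89), ([315.0, 290.0], 0.84), ([200.0, 258.0], 0.84)]
expect home edge 1 [325. 196.] [311. 194.]
expect home edge -1 [294. 188.] [318. 214.]
19.175
```

View pics/a1.png

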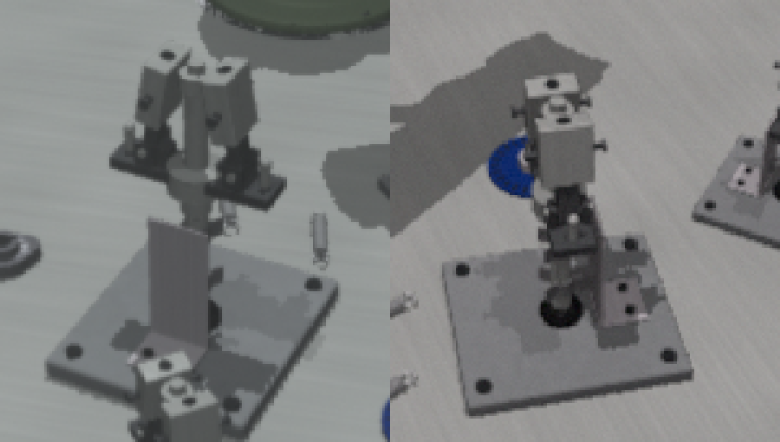

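Both weights lean in against the collar: blocks at (165,85) and (228,95) in the left panel. The measured edge of a is within 3 px of where home should be, and the base holes sit at the same pixels as before, so the stand hasn't shifted. The arm is clear, so I'm handing in.

```bash
python3 -c "
from cell import *
print(sign_off())"
```

```text
the job is handed in; nothing more can be done
None
```

Both flyweights now lean home against the stop collar, the stand and loose parts look unmoved in the final pictures, and the job was handed in at about 19 s, with no result returned yet.

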